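# Stopper the standard flask and hold it slanted for inspection

## Task

Set the blue stopper fully home in the neck of the open amber flask while the flask stands in its holder, and let go of the stopper. Then lift the stoppered flask out of its holder and lean it over to about 45 degrees, in any direction, so that its base can be looked over for cracks; finish while holding it still there by the flask alone (fingers off the stopper), its base at least 12 cm above the bench and the stopper still fully in. Leave the clear flask, the bottle and the beaker standing where they are.

Things in the scene. Friction and masses are not known exactly. Their poses are not given: they have to be found in the camera images.
- flask: Open amber glass volumetric flask, about 90 g, round about its z axis, 165 mm tall: bulb 60 mm in diameter up to 36 mm height, narrowing shoulder to 84 mm, then a straight neck 24 mm in outer diameter from 84 mm to the mouth at 165 mm, with a thin white mark ring at 100 mm. Bore of the neck 17 mm in diameter, at least 60 mm deep. Origin: centre of its underside; z towards the mouth. It starts upright in its holder.
- flask_mouth (a point): Centre of the flask's mouth, in the plane of the rim, 165 mm above the flask's origin; same axes as the flask.
- holder: White round plastic holder of the amber flask, fixed to the bench: foot disc 96 mm in diameter and 5 mm thick, cup 74 mm outer and 64 mm inner diameter, rim 34 mm above the bench, inner floor 6 mm above the bench. Origin: centre of its underside. The flask lifts straight up out of it.
- stopper: Blue plastic stopper, about 20 g, round about its z axis, 48 mm long. Tapered plug 24 mm long, 11 mm in diameter at the tip and 15 mm under the head; head 24 mm tall: a flange 22 mm in diameter and 3 mm thick, above it a round grip 19 mm in diameter and 20 mm tall. Origin: centre of the plug's tip (lower end); z towards the head. It starts upright, plug down in the stand, head above it.
- stopper_seat (a point): Centre of the underside of the stopper's flange, 24 mm above the stopper's origin. It coincides with the flask's mouth when the stopper is fully home.
- stand: Grey plastic block 64 x 64 x 35 mm fixed to the bench, with one hole 19 mm in diameter and 30 mm deep in the middle of its top, in which the stopper hangs by its flange. Origin: centre of its underside.
- clear_flask: Bystander: clear glass flask of the same shape with a white stopper, 186 mm tall in all, standing in a grey holder like the white one. Origin: centre of its underside.
- bottle: Bystander: clear solvent bottle with a blue cap, 70 mm in diameter, 140 mm tall. Origin: centre of its underside.
- beaker: Bystander: small clear plastic beaker, 68 mm in diameter at the rim, 75 mm tall. Origin: centre of its underside.

How it is judged:
By the outcome, as a careful person would: the job done as asked, in the order asked, and still so for the second after the job is handed in, while the arm keeps its last pose, push and grip.
It also fails if it takes over 58 s, if anything falls off the work surface, if the arm or the gripper's body presses on something with over 40 N, if the wrist force passes 120 N, or if a joint passes its speed limit or range.

## Robot

A 6-joint arm with a two-finger parallel gripper is mounted at the origin on the work surface. World frame = base frame: x ahead of the robot, y to its left, z up, the work surface at z = 0. Lengths are in m, angles in rad, forces in N, time in s.
With the tool pointing down it reaches from about 0.3 to 0.875 m from the base axis. Payload 6.4 kg.
Tool frame: the origin (TCP) lies at the very end of the fingers, on their centre line; the grasp point (between the pads) lies 19 mm behind it; z points along the fingers, y is the line along which they close (so a half turn about z gives the same grasp; the last joint's range is limited). The gripper opens to 88 mm and grips with 3 to 60 N. Pads are 18 mm wide; open, the fingers measure 123 mm over their backs; the gripper's body (75 mm by 187 mm) begins 45 mm behind the grasp point.
Start: joints at [0.977, 0.181, 1.607, -0, 1.354, -0.206], TCP at [0.217, 0.532, 0.239] pointing down, gripper open.
Joint ranges: [-2.99, 2.99], [-0.89, 2.07], [0.3, 2.58], [-1.14, 4.28], [0, 2.63], [-3.12, 3.12]. Speed limits (rad/s): [2.57, 2.57, 3.01, 3.14, 3.14, 3.14].

## Interface

Orientations are given as a unit quaternion [w, x, y, z].
In Python, from plant import * gives the robot as it stands.
- The arm moves only by the shell command python3 -m handwheel 'ROWS'. ROWS is JSON, a list of rows, each a list of 5 numbers: the shift along the tool's x, y, z in m, then the turn about the tool's z in rad, then the finger opening in m, from 0 to 0.0881. A call has 1 to 10 rows; each row is the pose to reach, as a shift and turn from the pose commanded when the call began, along the tool's axes at that moment; what a row does not reach only later rows make up. A row lasts 1/10 s, in which the tool goes at most 50 mm and 8.59 degrees, less where a joint would pass 70% of its speed; a pose out of reach is approached as far as the arm can. A call with a gripper value outside its range is refused whole. The fingers move at their own pace and stop on an object; the grip force is fixed at half the most. Time passes only in rows, so rows that repeat a pose let the fingers close. It gives the time, the measured TCP pose, the force, the opening and the grip force at its end, in the units of the state.
- get_obs(): the state, without advancing time (a new reading comes with each control period).
- grab_frame(name): name is "scene" or "top" or "wrist"; returns a dict with "pixels" (384x512x3 uint8, blue, green, red), "camera_matrix" (3x3 intrinsics, pixels), "origin" and "attitude" of the camera in the world; the wrist camera has in their place "T_tool_cam" (4x4, takes a point from camera to tool coordinates, whose origin is the TCP and whose axes are the flange's). Camera axes: x right, y down, z forward; pixel columns grow to the right and rows downward; lengths in m; the calibration is good to about 2 mm. The wrist camera is an equidistant fisheye: a pixel r from the principal point sees the ray r / f radians off the axis. A picture is of the moment at which its call begins: read the wrist's pose just before it. There is no depth.
- hand_in(): hands the job in; it is judged then, once.
Trained networks look in the newest picture that a camera, given by its name, has taken for a name from the list of things; names that differ only in an ending like _2 or _b are one class to them, and where a whole thing is asked for, a point or a joint stands for the part that bears it (a point fixed in the world has none). Each returns a list of dicts, best first, with "confidence" (0 to 1); they miss things now and then, are a little off and sometimes report something else, mostly with a low value. They report only what shows in the picture. A call takes as long as a camera call.
- regions_of(target, camera): "region" (384x512 bool, what is visible of it) and "extent" ([left, top, width, height] in pixels, round what is visible of it).
The state is a dict: "clock": time; "q": joint angles; "joint_vel": joint speeds; "effort": joint torques, N m; "position": TCP position; "tool_rot": TCP orientation; "contact_force": force on the tool from outside, world axes, zero at the start; "ft_torque": the same for the moment, N m; "width": finger opening in m; "grasp_force": force on a finger pad.
Only numpy, scipy, OpenCV 4.12 (cv2) and the standard library are available. Lean on these libraries where they do the work, as an engineer would, in place of code of your own. Each camera call takes 0.05 s, during which the arm holds its last target. There are 200 camera calls.

## Working session

There is one attempt and no reset: what is moved stays moved. The work goes in short steps, Python scripts to look and compute and a shell command to move; the robot and the scene stay as the last step left them, time stands still between calls to the robot, and variables do not carry over. Pictures are saved under pics/ and viewed, at most 10 in all, crops included, and the job is handed in when it is done.

```bash
mkdir -p pics; cat > h.py <<'E'
import numpy as np, cv2
from plant import *
from scipy.spatial.transform import Rotation as R
def rot(q):
    q=np.asarray(q,float)
    if q.shape==(3,3): return q
    return R.from_quat(q[[1,2,3,0]]).as_matrix()
def cam(name,obs=None):
    o=get_obs(); f=grab_frame(name); K=np.array(f["camera_matrix"])
    if name=="wrist":
        T=np.array(f["T_tool_cam"]); Rt=rot(o["tool_rot"])
        return f["pixels"].copy(),K,Rt@T[:3,:3],Rt@T[:3,3]+np.array(o["position"])
    return f["pixels"].copy(),K,rot(f["attitude"]),np.array(f["origin"])
def ray(name,K,Rc,u,v):
    x=(u-K[0,2])/K[0,0]; y=(v-K[1,2])/K[1,1]
    if name=="wrist":
        r=np.hypot(x,y)+1e-12; d=np.array([np.sin(r)*x/r,np.sin(r)*y/r,np.cos(r)])
    else: d=np.array([x,y,1.])
    return Rc@d
def atz(c,name,u,v,z):
    d=ray(name,c[1],c[2],u,v); return c[3]+d*(z-c[3][2])/d[2]
def proj(c,name,P):
    p=c[2].T@(np.array(P)-c[3])
    if name=="wrist":
        n=np.hypot(p[0],p[1])+1e-12; t=np.arctan2(n,p[2]); x,y=p[0]/n*t,p[1]/n*t
    else: x,y=p[0]/p[2],p[1]/p[2]
    return c[1][0,0]*x+c[1][0,2], c[1][1,1]*y+c[1][1,2]
E
python3 - <<'E'
from h import *
o=get_obs(); print(o["position"],o["tool_rot"],o["width"])
ims=[]
for n in ("scene","top"):
    c=cam(n); cv2.imwrite(f"pics/{n}0.png",c[0]); print(n,c[3].round(3),c[2].round(3).tolist(),c[1].tolist())
    for t in ("flask","holder","stopper","stand","clear_flask","bottle","beaker"):
        for r in regions_of(t,n)[:2]:
            m=r["region"]; ys,xs=np.nonzero(m); print(t,round(r["confidence"],2),r["extent"],xs.mean().round(1),ys.mean().round(1))
E
```

```text
[0.21713021 0.53186377 0.23784013] [-3.16022352e-04  1.92699176e-01  9.81257514e-01 -7.86154481e-04] 0.08839734876042649
scene [ 1.003 -0.037  0.913] [[0.097, 0.854, -0.512], [0.995, -0.078, 0.058], [0.009, -0.515, -0.857]] [[406.7640509560762, 0.0, 254.45224057712474], [0.0, 406.7640509560762, 195.24924009353248], [0.0, 0.0, 1.0]]
flask 0.58 [163.5, 217.9, 26.3, 45.5] 175.5 242.6
holder 0.91 [161.0, 238.2, 38.9, 36.1] 182.6 261.2
holder 0.49 [301.8, 203.4, 26.4, 46.4] 315.1 230.8
stopper 0.65 [203.7, 185.7, 7.8, 12.6] 206.7 190.3
stand 0.8 [190.3, 177.9, 32.3, 34.3] 207.9 196.2
clear_flask 0.59 [301.1, 204.0, 25.9, 47.5] 315.2 231.1
clear_flask 0.16 [96.1, 176.6, 32.8, 39.0] 112.5 194.0
beaker 0.95 [94.5, 177.5, 36.1, 40.4] 112.5 194.3
top [ 0.441 -0.019  1.142] [[-0.029, -0.994, 0.11], [-0.999, 0.033, 0.038], [-0.042, -0.108, -0.993]] [[395.34711153552644, 0.0, 260.2118692504558], [0.0, 395.34711153552644, 193.05844709391158], [0.0, 0.0, 1.0]]
flask 0.6 [315.9, 163.7, 23.9, 20.5] 329.8 174.1
holder 0.84 [311.4, 162.8, 33.8, 27.7] 326.5 178.7
stopper 0.4 [299.0, 226.8, 11.3, 6.8] 305.4 230.4
stand 0.9 [288.2, 212.2, 31.2, 30.8] 305.0 230.0
clear_flask 0.95 [206.0, 167.4, 22.7, 21.8] 216.2 177.4
bottle 0.61 [150.9, 216.3, 27.5, 30.7] 165.6 233.0
beaker 0.84 [375.2, 215.8, 29.8, 25.2] 392.5 230.3
beaker 0.56 [205.2, 164.7, 22.4, 24.1] 215.4 177.0
```

View pics/scene0.png

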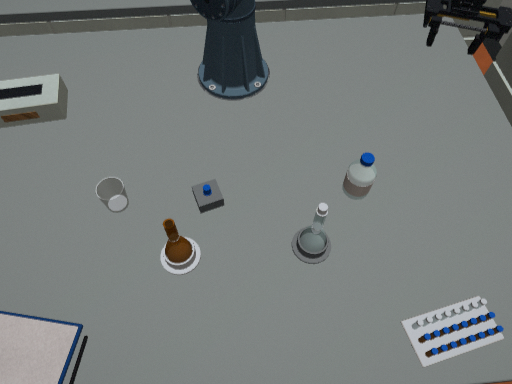

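View pics/top0.png

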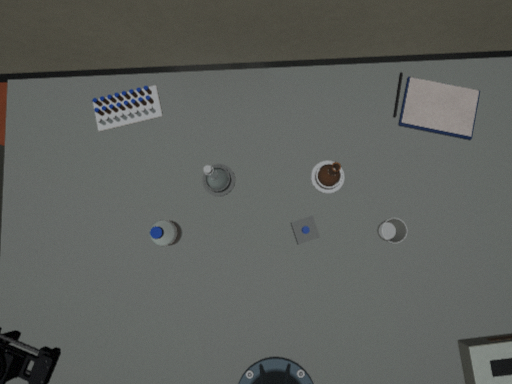

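The scene view shows the amber flask (~175,243) in its white holder, the stopper in its stand (~207,192), the beaker (~112,194), the clear flask (~315,231) and the bottle (~360,178). The top view agrees: the flask is at (330,174) and the stand at (305,230).

```bash
python3 - <<'E'
from h import *
c=cam("top")
for n,u,v,z in [("stopper",305.5,230.2,.059),("stand",304.9,230.5,.035),("holder",327.5,177.5,.015),("mouth",336.5,166.5,.171),("clearholder",219,179.5,.01),("bottle",170,233,.03),("beaker",395,230,.04)]:
    print(n,atz(c,"top",u,v,z).round(4))
o=get_obs(); print(rot(o["tool_rot"]).round(3).tolist(), o["q"])
im=c[0]; s=cv2.resize(im[150:255,280:420],None,fx=5,fy=5,interpolation=cv2.INTER_CUBIC); cv2.imwrite("pics/crop.png",s)
d=cam("scene")
for n,u,v,z in [("stopper",207,188,.059),("mouth",169,222,.171)]: print(n,atz(d,"scene",u,v,z).round(4))
E
```

```text
stopper [ 0.4552 -0.0971  0.059 ]
stand [ 0.4548 -0.0972  0.035 ]
holder [ 0.604  -0.1692  0.015 ]
mouth [ 0.6082 -0.1718  0.171 ]
clearholder [0.6099 0.1436 0.01  ]
bottle [0.4591 0.2826 0.03  ]
beaker [ 0.4488 -0.3426  0.04  ]
[[-0.926, 0.378, 0.0], [0.378, 0.926, 0.0], [0.0, 0.0, -1.0]] [ 9.76697973e-01  1.80760695e-01  1.60701055e+00  8.99260334e-06
  1.35379043e+00 -2.06280899e-01]
stopper [ 0.4619 -0.0946  0.059 ]
mouth [ 0.6078 -0.1673  0.171 ]
```

View pics/crop.png

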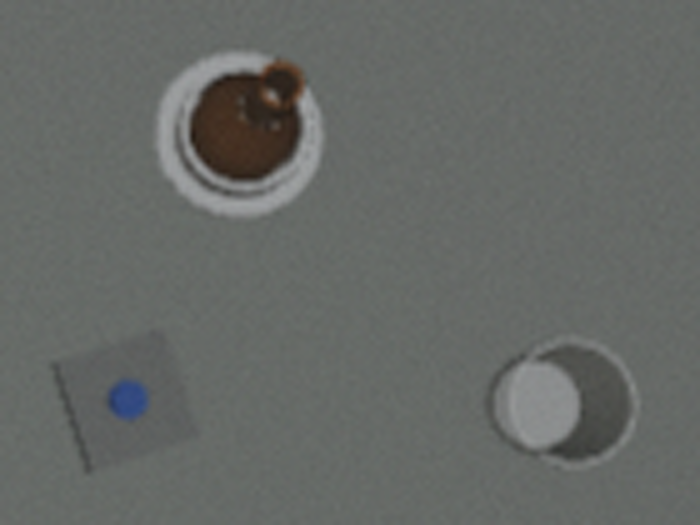

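The crop puts the flask mouth at top-view pixel (336.4,167), the stopper head at (305.6,229.8), and shows the stand turned by about 18°. I'll go above the stopper now.

```bash
R='[-0.459,-0.492,0,0.86,0.06]'; python3 -m handwheel '[[-0.459,-0.492,0,0.86,0.06],[-0.459,-0.492,0,0.86,0.06],[-0.459,-0.492,0,0.86,0.06],[-0.459,-0.492,0,0.86,0.06],[-0.459,-0.492,0,0.86,0.06],[-0.459,-0.492,0,0.86,0.06],[-0.459,-0.492,0,0.86,0.06],[-0.459,-0.492,0,0.86,0.06],[-0.459,-0.492,0,0.86,0.06],[-0.459,-0.492,0,0.86,0.06]]'; python3 -c "
from h import *
o=get_obs();print(o['position'],rot(o['tool_rot']).round(3).tolist(),o['q'])"
```

```text
clock: 1.9
position: [0.3953, 0.0629, 0.2392]
tool_rot: [0.001, 0.584, 0.812, 0.0]
contact_force: [0.9, 0.5, 0.1]
width: 0.06
grasp_force: 0.0
[0.39534595 0.06287583 0.23920241] [[-0.317, 0.948, 0.002], [0.948, 0.317, -0.0], [-0.001, 0.002, -1.0]] [-1.41108569e-01 -2.40318766e-01  2.01588081e+00  1.72668245e-04
  1.36441081e+00 -4.64048883e-01]
```

```bash
python3 -m handwheel '[[-0.171,0.008,0.06,0,0.05],[-0.171,0.008,0.06,0,0.05],[-0.171,0.008,0.06,0,0.05],[-0.171,0.008,0.06,0,0.05],[-0.171,0.008,0.06,0,0.05],[-0.171,0.008,0.06,0,0.05],[-0.171,0.008,0.06,0,0.05]]'; python3 - <<'E'
from h import *
c=cam("wrist"); o=get_obs(); Rt=rot(o["tool_rot"]); p=np.array(o["position"])
im=c[0].copy()
for t in ("stopper","stand","flask"):
    for r in regions_of(t,"wrist")[:2]:
        ys,xs=np.nonzero(r["region"]); u,v=xs.mean(),ys.mean()
        for z in (.059,.171): 
            w=atz(c,"wrist",u,v,z); print(t,round(r["confidence"],2),r["extent"],round(u),round(v),z,w.round(4),"tool",(Rt.T@(w-p)).round(4))
cv2.imwrite("pics/w1.png",im)
E
```

```text
clock: 2.6
position: [0.4566, -0.0939, 0.179]
tool_rot: [0.0, 0.584, 0.812, 0.0]
contact_force: [0.8, 0.4, -0.8]
width: 0.0498
grasp_force: 0.0
stopper 0.57 [243.2, 177.3, 24.0, 26.8] 255 189 0.059 [ 0.458  -0.0941  0.059 ] tool [-0.0008  0.001   0.1202]
stopper 0.57 [243.2, 177.3, 24.0, 26.8] 255 189 0.171 [ 0.4482 -0.0663  0.171 ] tool [0.0287 0.0006 0.0082]
stand 0.94 [224.3, 154.9, 63.8, 63.1] 255 182 0.059 [ 0.4557 -0.0882  0.059 ] tool [0.0056 0.0007 0.1202]
stand 0.94 [224.3, 154.9, 63.8, 63.1] 255 182 0.171 [ 0.4468 -0.0629  0.171 ] tool [0.0324 0.0004 0.0082]
flask 0.49 [353.8, 261.2, 4.1, 0.2] 356 261 0.059 [ 0.5832 -0.1344  0.059 ] tool [-0.0788  0.1068  0.1203]
flask 0.49 [353.8, 261.2, 4.1, 0.2] 356 261 0.171 [ 0.5207 -0.0896  0.171 ] tool [-0.0165  0.0619  0.0083]
```

View pics/w1.png

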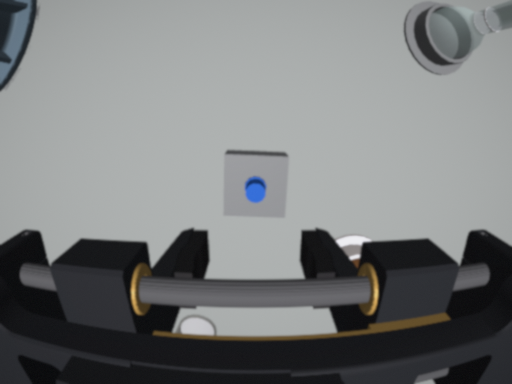

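The wrist view shows the stopper head centred at about (256,190), with the stand square to the fingers. I'll descend and grip, with the fingertips just above the stand top.

```bash
python3 -m handwheel '[[-0.0015,0.001,0.05,0,0.05],[-0.0015,0.001,0.1,0,0.05],[-0.0015,0.001,0.125,0,0.05],[-0.0015,0.001,0.139,0,0.05],[-0.0015,0.001,0.139,0,0.05],[-0.0015,0.001,0.139,0,0.05]]'; python3 -m handwheel '[[0,0,0,0,0.01],[0,0,0,0,0.01],[0,0,0,0,0.01],[0,0,0,0,0.01],[0,0,0,0,0.01],[0,0,0,0,0.01]]'
```

```text
clock: 3.4
position: [0.4586, -0.0956, 0.0403]
tool_rot: [0.0, 0.584, 0.812, 0.0]
contact_force: [0.4, 0.5, 0.5]
width: 0.05
grasp_force: 0.0
clock: 4.0
position: [0.4586, -0.096, 0.0402]
tool_rot: [0.0, 0.584, 0.812, 0.0]
contact_force: [-0.6, -0.4, 5.5]
width: 0.0179
grasp_force: 30.0
```

```bash
python3 -m handwheel '[[0,0,-0.05,0,0.01],[0,0,-0.1,0,0.01],[0,0,-0.15,0,0.01],[0,0,-0.2,0,0.01],[-0.04,0.04,-0.2,0,0.01],[-0.08,0.08,-0.2,0,0.01],[-0.117,0.118,-0.2,0,0.01],[-0.117,0.118,-0.2,0,0.01],[-0.117,0.118,-0.2,0,0.01]]'; python3 - <<'E'
from h import *
o=get_obs(); Rt=rot(o["tool_rot"]); p=np.array(o["position"])
ims=[]
for n in ("wrist","scene","top"):
    c=cam(n)
    for t in ("flask","stopper"):
        for r in regions_of(t,n)[:2]:
            ys,xs=np.nonzero(r["region"]); print(n,t,round(r["confidence"],2),r["extent"],xs.mean().round(1),ys.mean().round(1))
    a,b=map(round,proj(c,n,[p[0],p[1],.171])); print(n,a,b)
    im=c[0]; 
    if n!="wrist": im=cv2.resize(im[b-35:b+35,a-50:a+50],(500,350),interpolation=cv2.INTER_CUBIC)
    else: im=cv2.resize(im[130:330,140:380],(480,400))
    ims.append(cv2.resize(im,(400,300)))
cv2.imwrite("pics/m1.png",np.vstack([np.hstack(ims[:2]),np.hstack([ims[2],ims[2]*0])]))
E
```

```text
clock: 4.9
position: [0.6082, -0.1703, 0.2382]
tool_rot: [-0.001, 0.584, 0.811, -0.0]
contact_force: [-0.5, 0.2, -0.2]
width: 0.0182
grasp_force: 30.0
wrist flask 0.75 [230.7, 146.3, 51.5, 71.1] 256.2 179.5
wrist stopper 0.96 [235.1, 220.3, 37.2, 59.7] 254.1 251.4
wrist stopper 0.67 [216.4, 129.1, 74.3, 70.6] 255.0 157.7
wrist 254 206
scene flask 0.65 [165.1, 227.1, 25.2, 36.6] 177.1 246.8
scene stopper 0.75 [97.5, 177.7, 31.5, 36.1] 112.2 193.9
scene stopper 0.21 [166.2, 224.4, 24.4, 41.1] 176.8 246.6
scene 168 222
top flask 0.58 [317.1, 164.2, 19.5, 22.7] 328.3 176.1
top flask 0.52 [205.3, 165.4, 23.7, 24.3] 216.0 177.7
top stopper 0.48 [316.2, 177.6, 25.5, 14.7] 330.2 186.9
top 336 166
```

View pics/m1.png

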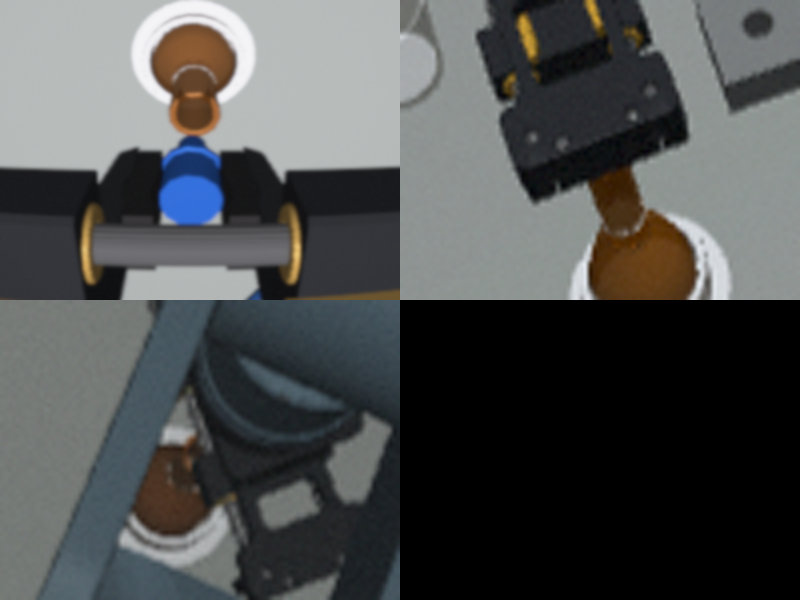

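The wrist panel shows the mouth ring centred at about wrist pixel (256,204.7), with the plug hanging upright just below it at about x=255. I'll turn that into a correction.

```bash
python3 - <<'E'
from h import *
o=get_obs(); Rt=rot(o["tool_rot"]); p=np.array(o["position"])
c=cam("wrist"); print("mouth",(Rt.T@(atz(c,"wrist",256,204.7,.171)-p)).round(4))
for n,z in (("tip",.029),("flangeunder",.005),("headtop",-.019),):
    print(n,[np.round(x,1) for x in proj(c,"wrist",p+Rt@[0,0,z])])
print([np.round(proj(c,"wrist",p+Rt@[x,0,-.019]),1) for x in (-.002,.002)])
for r in regions_of("stopper","wrist")[:1]:
    m=r["region"]; 
    for v in range(218,284,4):
        xs=np.nonzero(m[v])[0]; print(v,(xs.min(),xs.max()) if len(xs) else None)
hsv=cv2.cvtColor(c[0],cv2.COLOR_BGR2HSV); print(cv2.cvtColor(c[0],cv2.COLOR_BGR2HSV)[195:262:2,255].tolist())
E
```

```text
mouth [0.0004 0.0014 0.0692]
tip [np.float64(254.1), np.float64(224.7)]
flangeunder [np.float64(254.0), np.float64(240.5)]
headtop [np.float64(254.0), np.float64(261.1)]
[array([254. , 264.7]), array([254. , 257.5])]
218 None
222 (np.int64(249), np.int64(260))
226 (np.int64(246), np.int64(263))
230 (np.int64(241), np.int64(267))
234 (np.int64(238), np.int64(271))
238 (np.int64(237), np.int64(271))
242 (np.int64(238), np.int64(272))
246 (np.int64(238), np.int64(272))
250 (np.int64(237), np.int64(272))
254 (np.int64(236), np.int64(272))
258 (np.int64(236), np.int64(273))
262 (np.int64(236), np.int64(272))
266 (np.int64(236), np.int64(272))
270 (np.int64(237), np.int64(270))
274 (np.int64(240), np.int64(267))
278 (np.int64(246), np.int64(263))
282 None
[[13, 155, 166], [13, 165, 105], [13, 149, 99], [13, 149, 99], [14, 155, 94], [14, 163, 91], [14, 158, 92], [13, 161, 92], [13, 161, 92], [14, 164, 92], [14, 162, 93], [14, 160, 129], [11, 131, 160], [117, 121, 93], [109, 199, 95], [109, 198, 99], [110, 188, 152], [109, 182, 225], [109, 188, 161], [109, 200, 106], [109, 197, 105], [109, 197, 105], [109, 197, 105], [109, 197, 105], [110, 195, 106], [110, 197, 110], [110, 194, 176], [109, 194, 220], [109, 193, 222], [109, 194, 222], [109, 194, 222], [110, 194, 222], [109, 195, 222], [109, 194, 221]]
```

```bash
python3 -m handwheel '[[0.0018,0.0012,0,0,0.01],[0.0018,0.0012,0.02,0,0.01],[0.0018,0.0012,0.03,0,0.01],[0.0018,0.0012,0.035,0,0.01],[0.0018,0.0012,0.04,0,0.01],[0.0018,0.0012,0.045,0,0.01],[0.0018,0.0012,0.045,0,0.01]]'; python3 -m handwheel '[[0,0,0.005,0,0.01],[0,0,0.01,0,0.01],[0,0,0.013,0,0.01],[0,0,0.015,0,0.01],[0,0,0.017,0,0.01],[0,0,0.017,0,0.01],[0,0,0.017,0,0.01]]'
```

```text
clock: 6.15
position: [0.6076, -0.1672, 0.1941]
tool_rot: [-0.0, 0.584, 0.812, -0.0]
contact_force: [1.5, -0.1, 0.6]
width: 0.018
grasp_force: 30.0
clock: 6.85
position: [0.6079, -0.1673, 0.1778]
tool_rot: [0.0, 0.584, 0.812, 0.0]
contact_force: [-0.2, -0.3, 0.1]
width: 0.0181
grasp_force: 30.0
```

```bash
python3 -m handwheel '[[0,0,0.001,0,0.01],[0,0,0.001,0,0.01],[0,0,0.002,0,0.01],[0,0,0.002,0,0.01],[0,0,0.003,0,0.01],[0,0,0.003,0,0.01],[0,0,0.004,0,0.01],[0,0,0.004,0,0.01]]'
```

```text
clock: 7.65
position: [0.609, -0.1678, 0.1763]
tool_rot: [0.002, 0.584, 0.812, 0.0]
contact_force: [-2.1, -0.3, 11.5]
width: 0.0179
grasp_force: 30.0
```

```bash
python3 -m handwheel '[[0,0,0.001,0,0.01],[0,0,0.002,0,0.01],[0,0,0.002,0,0.01]]';  python3 -m handwheel '[[0,0,0,0,0.03],[0,0,0,0,0.04],[0,0,0,0,0.04],[0,0,-0.02,0,0.04],[0,0,-0.07,0,0.04],[0.05,0,-0.07,0,0.04],[0.05,0,-0.07,0,0.04]]'; python3 - <<'E'
from h import *
o=get_obs(); Rt=rot(o["tool_rot"]); p=np.array(o["position"])
ims=[]
for n in ("wrist","scene"):
    c=cam(n)
    a,b=map(round,proj(c,n,[.609,-.168,.171])); print(n,a,b)
    print([np.round(proj(c,n,[.609,-.168,z]),1).tolist() for z in (.171,.195)])
    w=(60,45) if n=="wrist" else (40,30)
    im=c[0][max(b-w[1],0):b+w[1],max(a-w[0],0):a+w[0]]; print(im.shape,max(a-w[0],0),max(b-w[1],0))
    ims.append(cv2.resize(im,(400,300),interpolation=cv2.INTER_CUBIC))
cv2.imwrite("pics/m2.png",np.hstack(ims))
E
```

```text
clock: 7.95
position: [0.6099, -0.1683, 0.1763]
tool_rot: [0.003, 0.584, 0.812, 0.0]
contact_force: [-3.0, 0.9, 19.7]
width: 0.018
grasp_force: 30.0
clock: 8.65
position: [0.5912, -0.1161, 0.2426]
tool_rot: [-0.0, 0.583, 0.812, 0.001]
contact_force: [-0.4, 0.0, -1.0]
width: 0.04
grasp_force: 0.0
wrist 254 267
[[254.3, 266.8], [254.3, 282.2]]
(90, 120, 3) 194 222
scene 169 223
[[168.7, 222.5], [166.6, 217.0]]
(60, 80, 3) 129 193
```

View pics/m2.png

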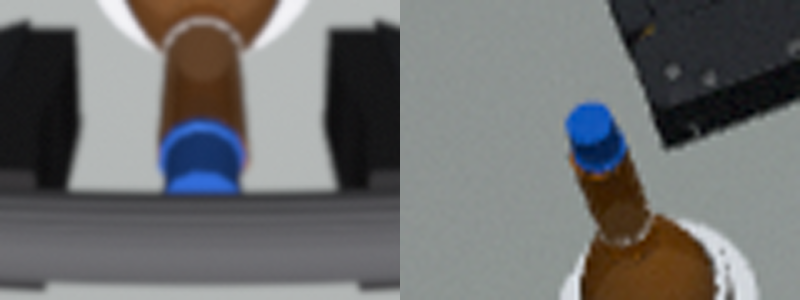

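The flange sits on the rim with no plug showing in either panel (wrist crop at about (200,150), scene crop at about (597,150)). The height also stayed at 0.1763 while the push grew from 11.5 to 19.7 N, so the stopper is fully home. Next I'll grip the neck.

```bash
python3 -m handwheel '[[-0.052,0.0005,0,0,0.045],[-0.052,0.0005,0,0,0.045],[-0.052,0.0005,0.05,0,0.045],[-0.052,0.0005,0.08,0,0.045],[-0.052,0.0005,0.1,0,0.045],[-0.052,0.0005,0.104,0,0.045],[-0.052,0.0005,0.104,0,0.045],[-0.052,0.0005,0.104,0,0.045]]'; python3 -m handwheel '[[0,0,0,0,0.01],[0,0,0,0,0.01],[0,0,0,0,0.01],[0,0,0,0,0.01],[0,0,0,0,0.01],[0,0,0,0,0.01]]'
```

```text
clock: 9.55
position: [0.6097, -0.1696, 0.1388]
tool_rot: [0.001, 0.584, 0.812, 0.0]
contact_force: [0.3, 0.1, -0.1]
width: 0.0448
grasp_force: 0.0
clock: 10.15
position: [0.6095, -0.1692, 0.1387]
tool_rot: [0.001, 0.584, 0.812, 0.0]
contact_force: [0.5, 1.1, 5.6]
width: 0.0227
grasp_force: 30.0
```

```bash
python3 -m handwheel '[[0,0,-0.02,0,0.01],[0,0,-0.04,0,0.01],[0,0,-0.065,0,0.01],[0.01,-0.03,-0.065,0,0.01],[0.025,-0.065,-0.065,0,0.01],[0.04,-0.1,-0.065,0,0.01],[0.047,-0.121,-0.065,0,0.01],[0.047,-0.121,-0.03,0,0.01],[0.047,-0.121,-0.009,0,0.01],[0.047,-0.121,-0.009,0,0.01]]'; python3 - <<'E'
from h import *
c=cam("scene")
for t in ("stand","flask","stopper"):
    for r in regions_of(t,"scene")[:1]: print(t,r["confidence"],r["extent"])
cv2.imwrite("pics/s3.png",cv2.resize(c[0][130:280,80:280],(800,600),interpolation=cv2.INTER_CUBIC))
E
```

```text
clock: 11.15
position: [0.4766, -0.1613, 0.1434]
tool_rot: [-0.004, 0.584, 0.811, -0.0]
contact_force: [-0.9, -1.1, -1.7]
width: 0.0225
grasp_force: 30.0
stand 0.71 [168.1, 193.4, 28.4, 23.0]
flask 0.74 [173.8, 191.7, 19.8, 22.5]
```

View pics/s3.png

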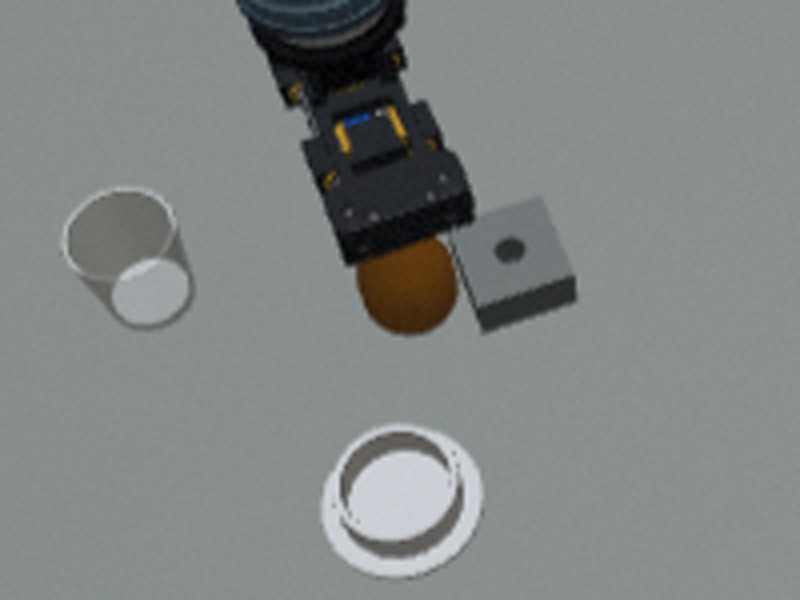

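The flask (orange bulb at about (408,285)) hangs free beside the stand (hole at about (510,250)), and the beaker is clear. Now I'll lean it over against the stand's face.

```bash
python3 -m handwheel '[[0.006,0,0,0,0.01],[0.013,0,-0.001,0,0.01],[0.02,0,-0.002,0,0.01],[0.028,0,-0.003,0,0.01],[0.036,0,-0.003,0,0.01],[0.043,0,-0.003,0,0.01],[0.051,0,-0.003,0,0.01],[0.059,0,-0.002,0,0.01],[0.059,0,-0.002,0,0.01]]';  python3 -m handwheel '[[0.006,0,0.001,0,0.01],[0.012,0,0.003,0,0.01],[0.018,0,0.004,0,0.01],[0.025,0,0.007,0,0.01],[0.032,0,0.01,0,0.01],[0.039,0,0.013,0,0.01],[0.045,0,0.016,0,0.01],[0.052,0,0.019,0,0.01],[0.052,0,0.019,0,0.01]]'
```

```text
clock: 12.25
position: [0.4601, -0.1057, 0.1484]
tool_rot: [-0.0, 0.584, 0.812, 0.0]
contact_force: [0.0, -2.0, 0.2]
width: 0.0226
grasp_force: 30.0
clock: 13.15
position: [0.4434, -0.0564, 0.1292]
tool_rot: [-0.001, 0.584, 0.812, 0.0]
contact_force: [0.8, 0.3, 1.5]
width: 0.0223
grasp_force: 30.0
```

```bash
python3 - <<'E'
from h import *
c=cam("scene")
for t in ("flask","stopper"):
    for r in regions_of(t,"scene")[:1]: print(t,r["confidence"],r["extent"])
d=cam("wrist")
cv2.imwrite("pics/s4.png",np.hstack([cv2.resize(c[0][150:260,120:255],(400,326),interpolation=cv2.INTER_CUBIC),cv2.resize(d[0],(400,326))]))
E
```

```text
flask 0.88 [173.8, 164.6, 41.7, 43.8]
```

View pics/s4.png

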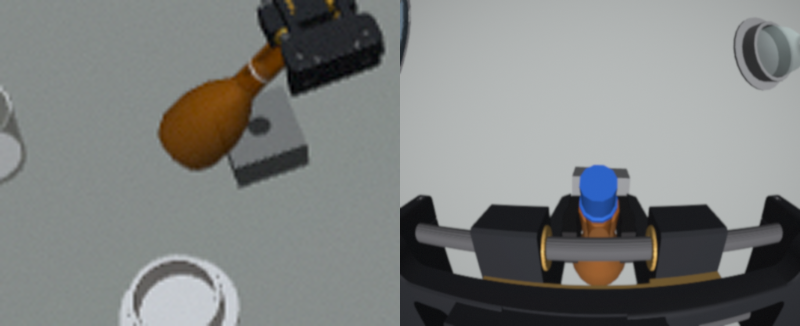

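The flask has leaned over with its bulb at about (205,125) and its neck at the fingers; the stopper is still in. I'll lift it and measure the angle.

```bash
python3 -m handwheel '[[0,0,-0.02,0,0.01],[0,0,-0.05,0,0.01],[0,0,-0.09,0,0.01],[0,0,-0.13,0,0.01],[0,0,-0.16,0,0.01],[0,0,-0.17,0,0.01],[0,0,-0.17,0,0.01],[0,0,-0.17,0,0.01],[0,0,-0.17,0,0.01]]'; cat > ang.py <<'E'
from h import *
from scipy.optimize import minimize
o=get_obs(); Rt=rot(o["tool_rot"]); p=np.array(o["position"]); print(p.round(4))
prof=[(0,.03),(.036,.03),(.05,.027),(.06,.024),(.072,.018),(.084,.012),(.165,.012)]
def sil(c,n,th,g,dx):
    P=p+Rt@[dx,0,-.019]; ax=Rt@[np.sin(th),0,-np.cos(th)]; e1=Rt@[0,1.,0]; e2=np.cross(ax,e1)
    m=np.zeros((384,512),np.uint8)
    rings=[np.array([proj(c,n,P+ax*(h-g)+r*(np.cos(a)*e1+np.sin(a)*e2)) for a in np.linspace(0,6.28,24)]) for h,r in prof]
    for A,B in zip(rings,rings[1:]): cv2.fillConvexPoly(m,cv2.convexHull((np.vstack([A,B])*16).astype(np.int32)),1,shift=4)
    return m>0
c=cam("scene"); r=regions_of("flask","scene")[0]; M=r["region"]; print(r["confidence"],r["extent"])
def cost(x):
    s=sil(c,"scene",x[0],.151+x[1],x[2]); 
    return -(s&M).sum()/((s|M).sum())
best=min(((cost((np.radians(t),g,0)),t,g) for t in range(20,76,2) for g in np.arange(-.008,.009,.004)))
print(best)
d=cam("wrist"); r=regions_of("stopper","wrist")
if r: ys,xs=np.nonzero(r[0]["region"]); print("stopper wrist",r[0]["extent"],xs.mean(),ys.mean())
for t in (35,40,45,50,55):
    th=np.radians(t); ax=Rt@[np.sin(th),0,-np.cos(th)]
    print(t,[np.round(proj(d,"wrist",p+Rt@[0,0,-.019]+ax*k),1).tolist() for k in (.014,.038)])
cv2.imwrite("pics/s5.png",np.hstack([cv2.resize(c[0][110:240,110:270],(400,326),interpolation=cv2.INTER_CUBIC),cv2.resize(d[0][180:310,175:335],(400,326),interpolation=cv2.INTER_CUBIC)]))
E
python3 ang.py
```

```text
clock: 14.25
position: [0.443, -0.0572, 0.2974]
tool_rot: [-0.002, 0.584, 0.812, -0.0]
contact_force: [0.6, 0.1, -0.8]
width: 0.0229
grasp_force: 30.0
[ 0.443  -0.0572  0.2974]
0.62 [161.3, 112.8, 49.9, 57.3]
(np.float64(-0.745565749235474), 44, np.float64(0.004))
stopper wrist [229.3, 196.7, 46.6, 67.0] 254.01658255227107 228.41059841384282
35 [[253.5, 256.7], [253.3, 248.5]]
40 [[253.5, 254.0], [253.3, 239.5]]
45 [[253.5, 251.3], [253.3, 230.9]]
50 [[253.5, 248.8], [253.4, 222.8]]
55 [[253.5, 246.3], [253.4, 215.3]]
```

View pics/s5.png

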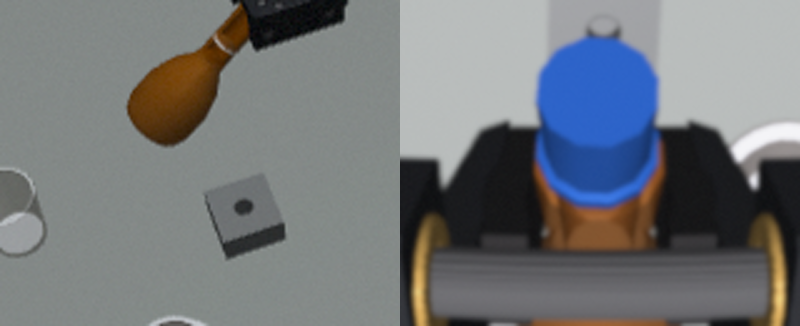

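```bash
cat > ang2.py <<'E'
from h import *
from scipy.optimize import differential_evolution as DE
o=get_obs(); Rt=rot(o["tool_rot"]); p=np.array(o["position"])
FL=[(0,.03),(.036,.03),(.05,.027),(.06,.024),(.072,.018),(.084,.012),(.125,.012)]
ST=[(.165,.011),(.168,.011),(.168,.0095),(.189,.0095)]
def sil(c,n,prof,th,g,dx):
    P=p+Rt@[dx,0,-.019]; ax=Rt@[np.sin(th),0,-np.cos(th)]; e1=Rt@[0,1.,0]; e2=np.cross(ax,e1)
    m=np.zeros((384,512),np.uint8)
    rings=[np.array([proj(c,n,P+ax*(h-g)+r*(np.cos(a)*e1+np.sin(a)*e2)) for a in np.linspace(0,6.28,24)]) for h,r in prof]
    for A,B in zip(rings,rings[1:]): cv2.fillConvexPoly(m,cv2.convexHull((np.vstack([A,B])*16).astype(np.int32)),1,shift=4)
    return m>0
c=cam("scene"); h=cv2.cvtColor(c[0],cv2.COLOR_BGR2HSV); yy,xx=np.mgrid[:384,:512]
A=(h[...,0]>5)&(h[...,0]<22)&(h[...,1]>120)&(abs(xx-190)<45)&(abs(yy-140)<45)
n,l,s,_=cv2.connectedComponentsWithStats(A.astype(np.uint8)); A=l==1+s[1:,4].argmax(); print("amber",A.sum())
d=cam("wrist"); h=cv2.cvtColor(d[0],cv2.COLOR_BGR2HSV)
B=(h[...,0]>100)&(h[...,0]<120)&(h[...,1]>120)&(abs(xx-254)<40)&(yy<270)&(yy>180); print("blue",B.sum())
iou=lambda a,b:(a&b).sum()/(a|b).sum()
fa=lambda x:-iou(sil(c,"scene",FL,np.radians(x[0]),x[1],x[2]),A)
fb=lambda x:-iou(sil(d,"wrist",ST,np.radians(x[0]),x[1],x[2]),B)
bd=[(25,70),(.14,.162),(-.006,.006)]
for n,f in (("scene",fa),("wrist",fb),("both",lambda x:fa(x)+fb(x))):
    r=DE(f,bd,maxiter=25,popsize=10,seed=1,polish=False); print(n,r.x.round(4),round(r.fun,3),round(fa(r.x),3),round(fb(r.x),3))
E
timeout 400 python3 ang2.py
```

```text
amber 997
blue 2778
scene [ 4.35718e+01  1.44900e-01 -3.30000e-03] -0.726 -0.726 -0.513
wrist [5.11124e+01 1.57400e-01 6.00000e-03] -0.901 -0.619 -0.901
both [4.75199e+01 1.53500e-01 5.20000e-03] -1.595 -0.712 -0.883
```

```bash
sed -i 's/(.125,.012)\]/(.104,.012)]/; s/h\[...,1\]>120)&(abs(xx-190)/h[...,1]>70)\&(abs(xx-190)/; s/print("amber",A.sum())/A=cv2.morphologyEx(A.astype(np.uint8),cv2.MORPH_CLOSE,np.ones((5,5)))>0; print("amber",A.sum(),cv2.boundingRect(A.astype(np.uint8)))/; s/(-.006,.006)/(-.012,.012)/' ang2.py; cat >> ang2.py <<'E'
S=sil(c,"scene",FL,np.radians(r.x[0]),r.x[1],r.x[2]); print(cv2.boundingRect(S.astype(np.uint8)),S.sum())
im=c[0].copy(); 
for m,k in ((A,(0,255,0)),(S,(255,0,255))): cv2.drawContours(im,cv2.findContours(m.astype(np.uint8),0,1)[0],-1,k,1)
cv2.imwrite("pics/s6.png",cv2.resize(im[95:195,140:250],(660,600),interpolation=cv2.INTER_NEAREST))
E
timeout 400 python3 ang2.py
```

```text
amber 1227 (160, 111, 50, 57)
blue 2777
scene [4.56465e+01 1.45300e-01 2.70000e-03] -0.831 -0.831 -0.808
wrist [4.43025e+01 1.60400e-01 1.03000e-02] -0.965 -0.702 -0.965
both [4.80474e+01 1.61100e-01 9.60000e-03] -1.738 -0.787 -0.951
(157, 122, 49, 49) 1264
```

View pics/s6.png

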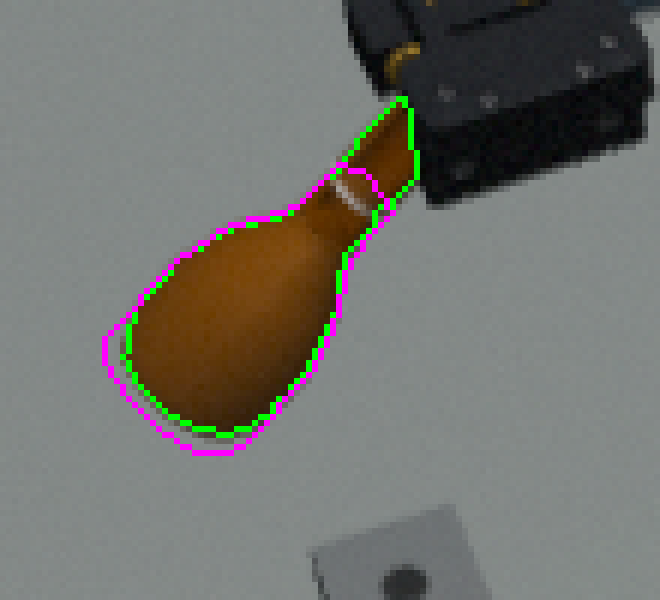

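Green is the observed outline and magenta is the fit; they agree well around the bulb. The separate estimates of the lean fall between 44° and 48°, and the base is about 19 cm up. I'll let it settle, then hand in.

```bash
python3 -m handwheel '[[0,0,0,0,0.01],[0,0,0,0,0.01],[0,0,0,0,0.01]]'; python3 -c "
from plant import *
print(hand_in())"
```

```text
clock: 14.95
position: [0.4441, -0.0576, 0.2998]
tool_rot: [0.0, 0.584, 0.812, 0.0]
contact_force: [-1.1, -0.4, -0.6]
width: 0.0228
grasp_force: 30.0
the job is handed in; nothing more can be done
None
```

The job is handed in, with no verdict returned: the stopper is fully home and released, and the flask is held still by its neck at about 45° (measured 44–48°) with its base about 19 cm above the bench; the clear flask, bottle and beaker were not touched.

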